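# Burst-vent the pressure cooker and set its valve back to sealed

## Robot

A 6-joint arm with a two-finger parallel gripper is mounted at the origin on the work surface. World frame = base frame: x ahead of the robot, y to its left, z up, the work surface at z = 0. Lengths are in mm, angles in degrees, forces in N, time in s.
With the tool pointing down it reaches from about 375 to 750 mm from the base axis. Payload 9 kg.
Tool frame: the origin (TCP) lies between the finger pads; the fingertips stand 25 mm ahead of it and the grasp point (between the pads) lies 6 mm ahead of it; y points along the fingers, x is the direction in which the jaws open and shut, and the axes are right-handed (so a half turn about y gives the same grasp; the last joint's range is limited). The gripper opens to 85 mm and grips with 20 to 120 N. Pads are 22 mm wide; open, the fingers measure 114 mm over their backs; the gripper's body (76 mm by 85 mm) begins 54 mm behind the grasp point. The pads swing forward as they close: fully open they stand 13 mm farther back than shut.
Start: joints at [-77.619, 5.964, 5.575, 89.605, 0, 77.527], TCP at [252.206, -544.45, 256.331] pointing down, gripper open.
Joint ranges: [-171.21, 171.21], [-48.23, 106.86], [-62.78, 66.21], [-105.2, 120.99], [-86.42, 89.51], [-180, 180]. Speed limits (degrees/s): [127.2, 127.2, 147.25, 180, 180, 180].

## Interface

Orientations are given as [roll, pitch, yaw] about the fixed x, y, z axes, in that order (R = Rz(yaw) Ry(pitch) Rx(roll)).
In Python, from bench import bot, optics gives the robot as it stands. The module is installed in compiled form; this text tells all that it offers.
- The arm moves only by the tool send_rows, never from a script. Its argument "commands" is a list of rows, each a list of 2 entries, a list of its own where there are three numbers: the shift along the world's x, y, z in mm, then the turn, a rotation vector about the world's x, y, z in degrees. A call has 1 to 8 rows; each row is the pose to reach, as a shift and turn from the pose commanded when the call began; what a row does not reach only later rows make up. A row lasts 1/8 s, in which the tool goes at most 62.5 mm and 10.7 degrees, less where a joint would pass 70% of its speed; a pose out of reach is approached as far as the arm can. A call with a gripper value outside its range is refused whole. "claw" is the gripper's target within -1 to 1 (shut at 1, half-way at 0, fully open at -1), set as the call begins (left out, the last holds). The fingers move at their own pace and stop on an object; "grip_force" is the grip in N (left out, the last holds). Time passes only in rows, so rows that repeat a pose let the fingers close. It gives the time, the measured TCP pose, the force and the opening at its end, in the units of the state.
- bot.state(): the state, without advancing time (a new reading comes with each control period).
- optics.get_image(name): name is "scene" or "side" or "wrist"; returns a dict with "frame" (400x640x3 uint8, red, green, blue), "intrinsics" (3x3 intrinsics, pixels), "distortion" ([k1, k2, p1, p2, k3] as OpenCV has them; the pictures are not rectified), "rvec" (rotation vector, rad) and "tvec" (3), from world to camera coordinates, as OpenCV has them; the wrist camera has in their place "tool_from_camera" (4x4, takes a point from camera to tool coordinates, whose origin is the TCP and whose axes are the tool frame's). Camera axes: x right, y down, z forward; pixel columns grow to the right and rows downward; lengths in mm; the calibration is good to about 2 mm. A picture is of the moment at which its call begins: read the wrist's pose just before it. There is no depth.
- bot.hand_in(): hands the job in, once; it reports no verdict.
Trained networks look in the newest picture that a camera, given by its name, has taken for a name from the list of things; names that differ only in an ending like _2 or _b are one class to them, and where a whole thing is asked for, a point or a joint stands for the part that bears it (a point fixed in the world has none). Each returns a list of dicts, best first, with "score" (0 to 1); they miss things now and then, are a little off and sometimes report something else, mostly with a low value. They report only what shows in the picture. A call takes as long as a camera call.
- optics.outline_of(label, camera): "mask" (400x640 bool, what is visible of it) and "extent" ([left, top, right, bottom] in pixels, round what is visible of it).
The state is a dict: "clock": time; "joints": joint angles; "qvel": joint speeds; "effort": joint torques, N m; "ee_pos": TCP position; "eef_rot": TCP orientation; "force": force on the tool from outside, world axes, zero at the start; "moment": the same for the moment, N m; "grip_width": finger opening in mm.
Only numpy, scipy, OpenCV 4.12 (cv2) and the standard library are available. Lean on these libraries where they do the work, as an engineer would, in place of code of your own. Each camera call takes 0.05 s, during which the arm holds its last target.

## Task

The groats in the electric pressure cooker would foam over if it were vented in one go, so give it a burst: press the round vent button on the lid's slope straight in along its axis until it latches, no harder than a firm thumb would, take your hand off it and let it vent for at least two seconds. Then turn the button clockwise, as its arrows show, to reset it, and let it spring all the way up again so that the cooker is sealed. Leave the cooker and the things around it standing where they are.

Things in the scene. Friction and masses are not known exactly. Their poses are not given: they have to be found in the camera images.
- cooker: Electric pressure cooker, 3.2 to 5 kg, loose on four rubber feet: steel drum 240 mm across, grey lid 260 mm across. The lid's rim is 212 mm above the counter; from it a conical shoulder rises at 25 degrees to a flat top (90 mm across, 251 mm up). Origin: centre of the underside, z up. The vent button stands on the shoulder on its -x side, 85 mm off the centre, above a plain black control panel.
- handle (a point): Middle of the top of the lid's black bridge handle, 285 mm above the counter, 12 mm off the lid's centre on the side away from the vent button. The handle is 110 mm long (along the cooker's y) and 26 mm wide. Not to be used.
- collar (a point): Centre of the top face of the round black collar (72 mm across, 10 mm high) round the button's stem. Stands still when the button moves. Its z axis is the button's axis, pointing out of the lid, square to the shoulder: it leans 25 degrees from vertical, to the cooker's -x side.
- cap_top (a point): Centre of the top face of the vent button; moves and turns with it, z axis as for the collar. A black mushroom: round ribbed cap 60 mm across and 20 mm thick with two raised curved arrows, on a stem 20 mm across. Sprung up, the top is 46 mm above the collar's top face and the cap's underside 26 mm; latched, 26 to 35 and 6 to 15 mm. Press near the middle; turn it by the rim.
- vent_press (a joint): How far the button is pushed in along its axis, m: 0 fully up (sealed). It pushes back with 6 N at first, about 11 N when deep, up to 14 N riding over the catch. The catch snaps in somewhere between 0.0115 and 0.0197 m, not known beforehand; some 0.7 mm deeper the stem meets a rubber seal, which resists with 14 N per mm more. Let go after the snap, it stays down (venting).
- vent_turn (a joint): Turn of the cap, rad, positive clockwise seen from outside; 0 at rest, stop at 1.25, 0.1 to 0.2 N m turns it. Past about 0.6 the latched button comes off its catch and springs up, unless a grip on the cap holds it down: so let go while it is still turned by 0.7 or more. Turned back while still down, it is caught again. Let go, it turns back to 0 within a second.
- seal (a joint): How far the stem squashes the rubber seal inside the valve, m: 0 untouched; more than 0.002 (some 39 N on the button) is too hard.
- canister: White enamel canister with a ribbed steel twist cap, 104 mm in diameter, 160 mm high; stands on the counter. Origin: centre of the underside, z up. Bystander.
- teapot: White ceramic teapot, 136 mm in diameter and 132 mm high, spout to its -y side, handle to its +y side, about 215 mm over both. Origin: centre of the underside, z up. Bystander.
- sandwich_box: Plastic sandwich box with four snap clips, 131 by 181 by 62 mm. Origin: centre of the underside, z up. Bystander.
- vase: Small green glass vase, 72 mm in diameter, 140 mm high. Origin: centre of the underside, z up. Bystander.

How it is judged:
By the outcome, as a careful person would: the job done as asked, in the order asked, and still so for the second after the job is handed in, with the robot touching nothing.
It also fails if it takes over 51 s, if anything falls off the work surface, if the arm or the gripper's body presses on something with over 40 N, if the wrist force passes 120 N, or if a joint passes its speed limit or range.

## Working session

There is one attempt and no reset: what is moved stays moved. The work goes in short steps, Python scripts to look and compute and a tool call to move; the robot and the scene stay as the last step left them, time stands still between calls to the robot, and variables do not carry over. Pictures are saved under pics/ and viewed, and the job is handed in when it is done.

Besides the shell and the picture viewer there is one more tool, called after "Call:" in YAML: its name, and indented under it one key for each argument. send_rows: Moves the arm, as the interface text tells. Its arguments: {"type":"object","properties":{"commands":{"type":"array"},"claw":{"type":"number"},"grip_force":{"type":"number"}},"required":["commands"]}

```bash
mkdir -p pics; cat > h.py <<'E'
import numpy as np, cv2
from bench import bot, optics
from scipy.spatial.transform import Rotation as R
def cam(name):
    d=optics.get_image(name); return d
def save(d,fn): cv2.imwrite('pics/'+fn,d['frame'][:,:,::-1])
E
python3 - <<'E'
from h import *
s=bot.state(); print(s)
for n in ['scene','side','wrist']:
    d=cam(n); save(d,n+'0.png'); print(n,d['frame'].shape,d['intrinsics'],d['distortion'],d.get('rvec'),d.get('tvec'),d.get('tool_from_camera'))
    for l in ['cooker','handle','collar','cap_top','canister','teapot','sandwich_box','vase']:
        for r in optics.outline_of(l,n)[:2]: print(l,round(r['score'],2),r['extent'])
E
```

```text
{'clock': 0.0, 'joints': array([-7.76175549e+01,  5.99865504e+00,  5.52642809e+00,  8.96028789e+01,
       -5.70526949e-04,  7.75266094e+01]), 'qvel': array([-0.03466339, -0.01164459, -0.0206627 ,  0.04965754, -0.03423234,
        0.02381951]), 'effort': array([ 3.51950854e-03, -5.56927407e+01,  5.03651690e+01,  1.68426504e-02,
       -5.06632787e-04,  3.87863821e-06]), 'ee_pos': array([ 252.14293897, -544.1265826 ,  255.51585131]), 'eef_rot': array([-8.99843352e+01,  7.34563164e-02, -6.51441539e+01]), 'force': array([ 0.58670611, -0.58287692, -2.13351655]), 'moment': array([ 0.0497377 , -0.00107199,  0.0304236 ]), 'grip_width': 85.42119072794142}
scene (400, 640, 3) [[402.17591305   0.         321.65167491]
 [  0.         402.17591305 205.338412  ]
 [  0.           0.           1.        ]] [-0.04202497  0.          0.          0.          0.        ] [ 2.39218354  0.79813129 -0.27332017] [-428.09889705 -153.41675777 1516.23022833] None
cooker 0.89 [265.3, 194.3, 363.8, 297.1]
cooker 0.27 [393.4, 147.1, 420.3, 185.3]
handle 0.73 [261.3, 188.4, 365.1, 300.5]
cap_top 0.81 [263.7, 202.
[... 726 characters left out ...]
.2]
canister 0.18 [235.9, 290.2, 293.5, 379.3]
teapot 0.93 [234.2, 293.2, 295.8, 378.8]
sandwich_box 0.64 [368.2, 169.6, 384.3, 201.3]
vase 0.9 [192.2, 270.2, 223.4, 332.0]
wrist (400, 640, 3) [[311.3575944    0.         322.95368443]
 [  0.         311.3575944  197.09339641]
 [  0.           0.           1.        ]] [-0.05029946  0.          0.          0.          0.        ] None None [[ 9.99997851e-01  2.00117516e-03  5.40683308e-04 -7.45215029e-01]
 [ 7.94581417e-05 -2.97643112e-01  9.54677208e-01 -1.16793485e+02]
 [ 2.07140697e-03 -9.54675114e-01 -2.97642632e-01  7.76344591e+01]
 [ 0.00000000e+00  0.00000000e+00  0.00000000e+00  1.00000000e+00]]
canister 0.68 [262.1, 0.0, 312.3, 10.8]
```

View pictures.

View pics/scene0.png

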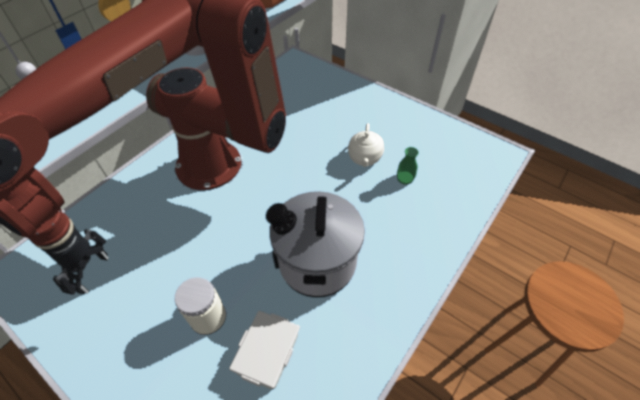

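View pics/side0.png

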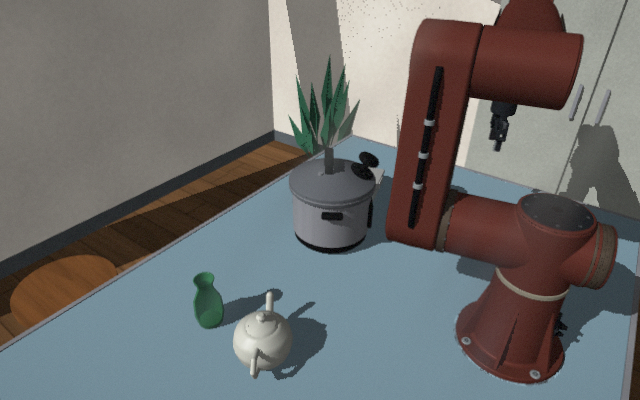

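View pics/wrist0.png

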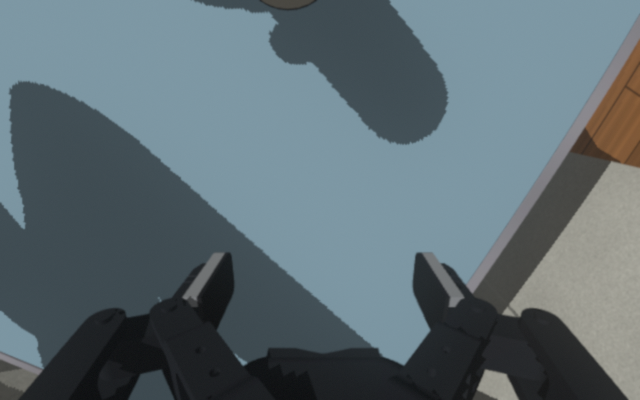

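```bash
cat >> h.py <<'E'
def P(d):
    Rm,_=cv2.Rodrigues(np.array(d['rvec'])); return np.array(d['intrinsics']),np.array(d['distortion']),Rm,np.array(d['tvec']).reshape(3)
def proj(d,X):
    return cv2.projectPoints(np.array(X,float).reshape(-1,1,3),np.array(d['rvec']),np.array(d['tvec']),np.array(d['intrinsics']),np.array(d['distortion']))[0].reshape(-1,2)
def ray(d,uv):
    K,D,Rm,t=P(d); n=cv2.undistortPoints(np.array([[uv]],float),K,D).reshape(2)
    return -Rm.T@t, Rm.T@np.array([n[0],n[1],1])
def onz(d,uv,z):
    o,v=ray(d,uv); return o+v*(z-o[2])/v[2]
def tri(rays):
    A=np.zeros((3,3));b=np.zeros(3)
    for o,v in rays:
        v=v/np.linalg.norm(v);M=np.eye(3)-np.outer(v,v);A+=M;b+=M@o
    return np.linalg.solve(A,b)
# cooker frame points -> world
def cw(p,x,y,yaw):
    return np.asarray(p,float)@R.from_euler('z',yaw,degrees=True).as_matrix().T+[x,y,0]
AX=np.array([-np.sin(np.radians(25)),0,np.cos(np.radians(25))])
SH=np.array([-85,0,251-(85-45)*np.tan(np.radians(25))]) # shoulder surface at r=85
COL=SH+10*AX
def circ(c,n,r,N=48):
    a=np.linspace(0,2*np.pi,N,endpoint=False)
    u=np.cross(n,[0,1,0]);u/=np.linalg.norm(u);v=np.cross(n,u)
    return np.array(c)+r*(np.cos(a)[:,None]*u+np.sin(a)[:,None]*v)
E
python3 - <<'E'
from h import *
ds={}
for n in ['scene','side']:
    d=cam(n); ds[n]=d
    f=d['frame'][:,:,::-1]
    c=(f[185:305,255:375] if n=='scene' else f[140:260,280:400])
    cv2.imwrite(f'pics/{n}_z.png',cv2.resize(c,None,fx=5,fy=5,interpolation=cv2.INTER_CUBIC))
    for l in ['cap_top','cooker']:
        r=optics.outline_of(l,n)[0]; m=r['mask']; ys,xs=np.nonzero(m); print(n,l,m.sum(),xs.mean(),ys.mean(),r['extent'])
print(onz(ds['scene'],(318,225),251),onz(ds['side'],(332,180),251))
print(tri([ray(ds['scene'],(280,216)),ray(ds['side'],(369,159))]))
E
```

```text
scene cap_top 374 276.17379679144386 214.32620320855614 [264.9, 201.5, 287.7, 225.1]
scene cooker 8247 315.25621438098705 242.03007154116648 [265.5, 190.4, 367.5, 297.5]
side cap_top 249 367.87951807228916 160.44578313253012 [359.9, 148.8, 379.3, 173.7]
side cooker 7295 332.9095270733379 201.61370801919122 [286.9, 148.7, 377.6, 254.0]
[ 603.18929308 -102.03543933  251.        ] [538.85643303 -15.23857647 251.        ]
[ 508.87998924 -150.96122741  268.86301474]
```

View pics/scene_z.png

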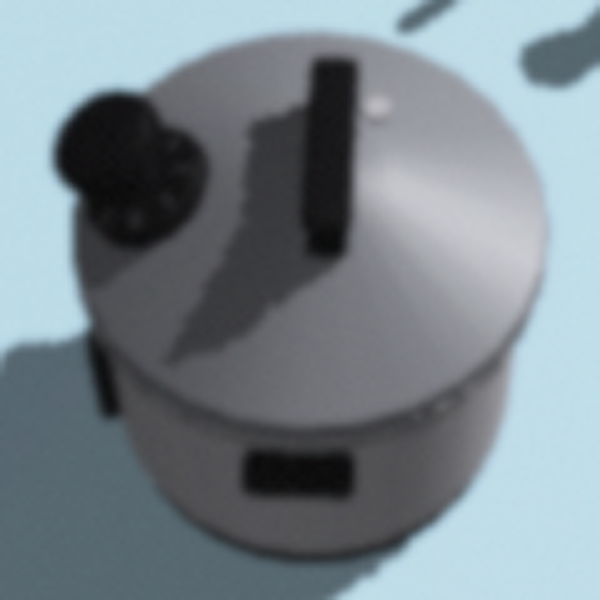

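View pics/side_z.png

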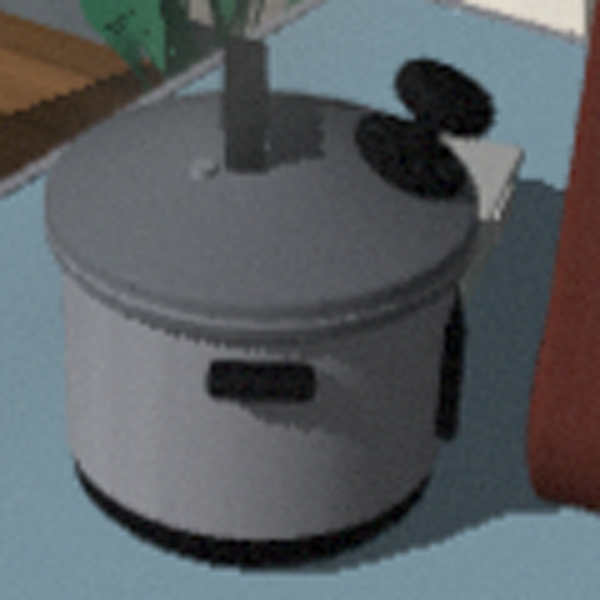

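```bash
cat > fit.py <<'E'
from h import *
from scipy.optimize import least_squares
ds={n:cam(n) for n in ['scene','side']}
def model(p):
    x,y,yaw=p; o=[]
    cap=np.vstack([circ(COL+46*AX,AX,30),circ(COL+26*AX,AX,30)])
    col=np.vstack([circ(COL,AX,36),circ(COL-10*AX,AX,36)])
    lid=circ([0,0,212],[0,0,1.],130,180)
    a=proj(ds['scene'],cw(cap,*p)); b=proj(ds['side'],cw(cap,*p))
    la=proj(ds['scene'],cw(lid,*p)); lb=proj(ds['side'],cw(lid,*p))
    ca=proj(ds['scene'],cw(col,*p)); cb=proj(ds['side'],cw(col,*p))
    base=proj(ds['side'],cw(circ([0,0,3],[0,0,1.],120,180),*p)); bs=proj(ds['scene'],cw(circ([0,0,3],[0,0,1.],120,180),*p))
    return np.array([a[:,0].min(),a[:,1].min(), b[:,0].max(),b[:,1].min(), b[:,0].min(),
      la[:,0].min(),la[:,0].max(), lb[:,0].min(),lb[:,0].max(), ca[:,1].max(), cb[:,1].max(),cb[:,0].min(), base[:,1].max(), bs[:,1].max()])
meas=np.array([255+54/5,185+90/5,280+495/5,140+57/5,280+395/5, 255+75/5,255+548/5,280+45/5,280+480/5,185+248/5,140+199/5,280+355/5,140+570/5,185+558/5])
r=least_squares(lambda p:model(p)-meas,[590,-120,30],x_scale=[1,1,1])
print(r.x,np.round(r.fun,1))
p=r.x
print('captop',cw(COL+46*AX,*p),'collar',cw(COL,*p))
for n in ds:
    f=ds[n]['frame'][:,:,::-1].copy(); f=cv2.resize(f,None,fx=4,fy=4,interpolation=cv2.INTER_CUBIC)
    for c in [circ(COL+46*AX,AX,30),circ(COL+26*AX,AX,30),circ(COL,AX,36),circ([0,0,212],[0,0,1.],130,180),circ([0,0,251],[0,0,1.],45),[[12,-55,285],[12,55,285]],circ([0,0,0],[0,0,1.],120)]:
        q=proj(ds[n],cw(c,*p)); cv2.polylines(f,[np.int32(q*4+2)],True,(0,255,0),1)
    o=(250,180) if n=='scene' else (275,130)
    cv2.imwrite(f'pics/fit_{n}.png',f[o[1]*4:o[1]*4+560,o[0]*4:o[0]*4+560])
E
python3 fit.py
```

```text
[585.91742975 -86.18658575  37.87686182] [-1.8 -1.5  0.3 -2.  -1.3 -1.3  0.  -1.1 -0.1 -0.5 -1.3 -1.   3.7  2.4]
captop [ 500.14337718 -152.90425046  283.10092975] collar [ 515.48834038 -140.96847176  241.41077154]
```

View pics/fit_scene.png

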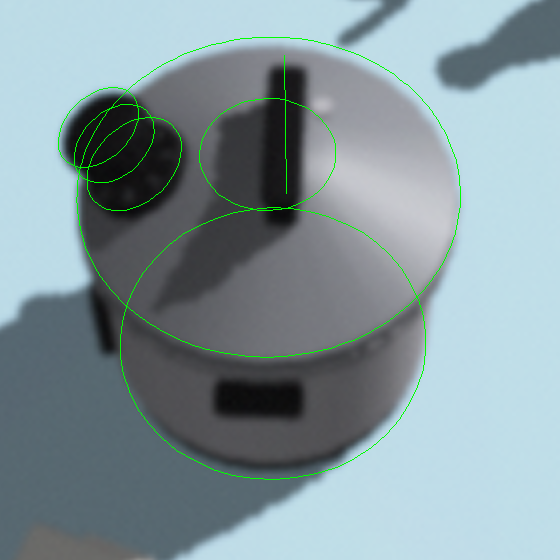

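View pics/fit_side.png

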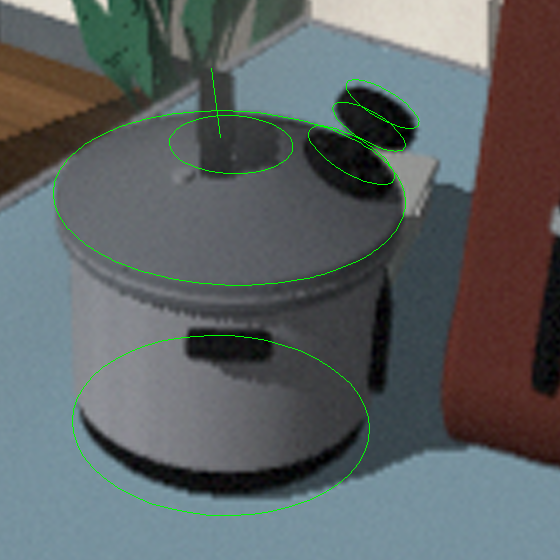

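```bash
cat > fit2.py <<'E'
exec(open('fit.py').read().split('r=least')[0])
m0=model
def model2(p): 
    global cw
    return None
import h
_cw=cw
Z=[0]
def cw(p,x,y,yaw): return _cw(p,x,y,yaw)+[0,0,Z[0]]
w=np.ones(14); w[-2:]=0
# handle-top points scene (4x crop of fit_scene): far end center, near end
def f(p):
    Z[0]=p[3]; return w*(model(p[:3])-meas)
for zf in [1,0]:
    r=least_squares(lambda p:np.append(f(p*[1,1,1,zf]),0),[590,-100,36,0]); print(r.x,np.round(r.fun,1),r.cost)
    p=r.x[:3]; Z[0]=r.x[3]*zf
    print('captop',cw(COL+46*AX,*p),'collar',cw(COL,*p))
    if zf: 
      for n in ds:
        f_=ds[n]['frame'][:,:,::-1].copy(); f_=cv2.resize(f_,None,fx=4,fy=4,interpolation=cv2.INTER_CUBIC)
        for c in [circ(COL+46*AX,AX,30),circ(COL+26*AX,AX,30),circ(COL,AX,36),circ([0,0,212],[0,0,1.],130,180),circ([0,0,251],[0,0,1.],45),[[12,-55,285],[12,55,285]],circ([0,0,0],[0,0,1.],120)]:
            q=proj(ds[n],cw(c,*p)); cv2.polylines(f_,[np.int32(q*4+2)],True,(0,255,0),1)
        o=(250,180) if n=='scene' else (275,130)
        cv2.imwrite(f'pics/fit2_{n}.png',f_[o[1]*4:o[1]*4+560,o[0]*4:o[0]*4+560])
E
python3 fit2.py
```

```text
[581.79103534 -81.26845027  41.13284723  -5.68035059] [-1.5 -0.4  0.1 -0.  -1.4 -1.  -0.4 -1.   0.1  0.2  0.4 -1.   0.   0.
  0. ] 3.8716764159937958
captop [ 499.94481298 -152.7501316   277.42057916] collar [ 514.58708804 -139.96207115  235.73042096]
[581.56676366 -80.59350372  42.0454152    0.        ] [-1.7 -1.5  0.2 -1.9 -1.4 -1.1 -0.2 -1.2  0.2 -0.7 -1.5 -1.   0.   0.
  0. ] 8.386348952764262
captop [ 500.86938561 -153.36965404  283.10092975] collar [ 515.30613262 -140.3500133   241.41077154]
```

```bash
cat >> h.py <<'E'
def axw(yaw): return R.from_euler('z',yaw,degrees=True).apply(AX)
def target_R(yaw,rollyaw):
    R0=R.from_euler('xyz',[-90,0,rollyaw],degrees=True)
    a=-axw(yaw); y=R0.apply([0,1,0]); c=np.cross(y,a); ang=np.arccos(y@a)
    return R.from_rotvec(c/np.linalg.norm(c)*ang)*R0
def cur():
    s=bot.state(); return s, R.from_euler('xyz',s['eef_rot'],degrees=True), s['ee_pos']
E
python3 - <<'E'
from h import *
s,Rc,p=cur()
T=target_R(40,10)
print(T.apply([0,1,0]),(T*Rc.inv()).as_rotvec(degrees=True), np.array([500,-153,280])+120*axw(40)-p)
for l,z in [('canister',80),('sandwich_box',31)]:
    d=cam('scene'); r=optics.outline_of(l,'scene')[0]; ys,xs=np.nonzero(r['mask']); print(l,onz(d,(xs.mean(),ys.mean()),z))
E
```

```text
[ 0.32374437  0.27165378 -0.90630779] [  1.14504419 -26.83226284  73.88035808] [208.96618105 358.85936652 132.40866131]
canister [ 432.48117748 -416.75390744   80.        ]
sandwich_box [ 640.96759943 -391.11577301   31.        ]
```

Call:
send_rows:
  commands:
    - [[20,30,40],[0,-3,9]]
    - [[40,70,80],[0,-6,18]]
    - [[60,115,120],[0.5,-10,28]]
    - [[85,165,140],[0.5,-13,37]]
    - [[115,215,150],[1,-17,46]]
    - [[145,265,150],[1,-20,55]]
    - [[180,310,150],[1,-23.5,64.5]]
    - [[209,359,140],[1.1,-26.8,73.9]]
  claw: -1

```text
clock: 3.05
ee_pos: [462.1, -184.1, 397.0]
eef_rot: [-77.0, -21.6, 7.9]
force: [1.4, -0.2, -0.7]
grip_width: 85.2
```

Call:
send_rows:
  commands:
    - [[0,0,0],[0,0,0]]
    - [[0,0,0],[0,0,0]]

```text
clock: 3.3
ee_pos: [461.1, -185.6, 396.4]
eef_rot: [-77.0, -21.4, 7.5]
force: [0.3, -0.3, 0.6]
grip_width: 85.5
```

```bash
cat > look.py <<'E'
from h import *
import sys
s,Rc,p=cur(); print(s['clock'],p,s['eef_rot'],np.round(s['joints'],1),s['force'],s['grip_width'])
d=cam('wrist'); save(d,sys.argv[1]+'.png'); np.savez('last.npz',p=p,rot=Rc.as_matrix(),f=d['frame'],K=d['intrinsics'],D=d['distortion'],T=d['tool_from_camera'])
for l in ['cap_top','collar','handle']:
    for r in optics.outline_of(l,'wrist')[:1]:
        ys,xs=np.nonzero(r['mask']); print(l,r['score'],r['extent'],xs.mean(),ys.mean(),len(xs))
E
python3 look.py w1
```

```text
3.3 [ 461.10025631 -185.58892144  396.43379971] [-76.95526981 -21.4371536    7.51082583] [-51.7 -15.5  -2.7 103.5  24.9  28.1] [ 0.34896462 -0.27077058  0.56873904] 85.47968172042974
cap_top 0.66 [285.4, 157.1, 357.3, 234.5] 320.01078360891444 195.425113826983 4173
handle 0.93 [243.4, 28.0, 460.5, 263.3] 357.6077886681692 146.07421772629593 38158
```

View pics/w1.png

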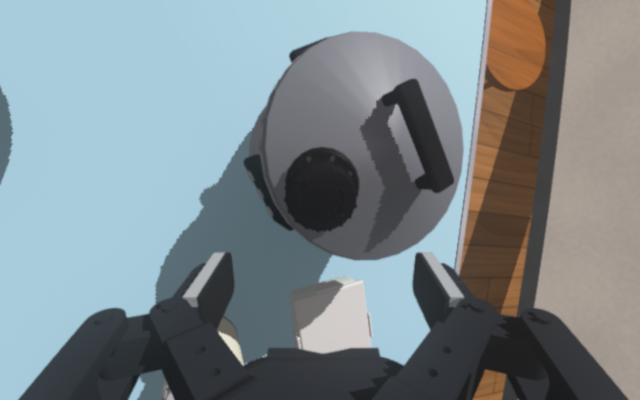

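```bash
python3 - <<'E'
import cv2
f=cv2.imread('pics/w1.png'); c=f[20:270,240:480]
cv2.imwrite('pics/w1z.png',cv2.resize(c,None,fx=2.4,fy=2.4,interpolation=cv2.INTER_CUBIC))
c=f[135:245,265:385].astype(float)
c=255*(c/255)**.45
cv2.imwrite('pics/w1y.png',cv2.resize(c.astype('uint8'),None,fx=5,fy=5,interpolation=cv2.INTER_CUBIC))
E
```

```text
(no output)
```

View pics/w1y.png

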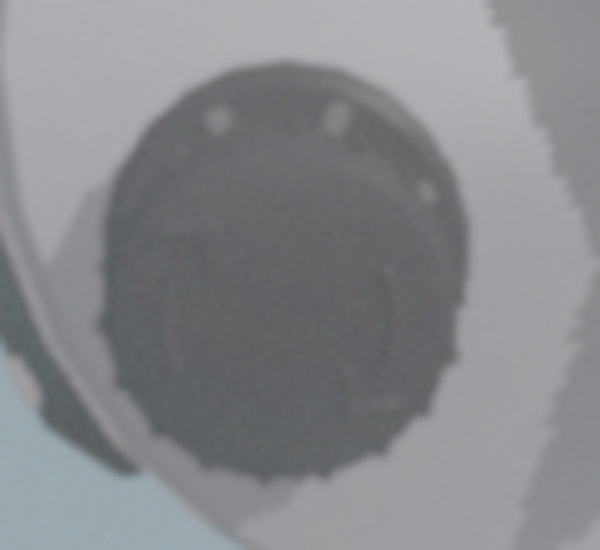

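View pics/w1z.png

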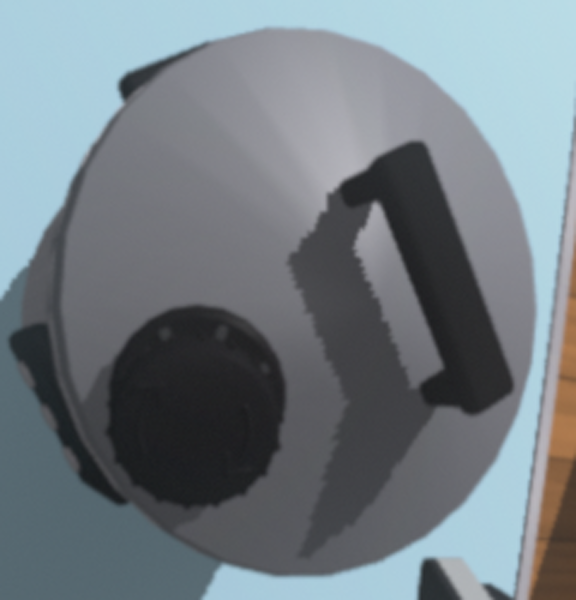

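```bash
cat > fit3.py <<'E'
from h import *
from scipy.optimize import least_squares
L=np.load('last.npz')
Tw=np.eye(4);Tw[:3,:3]=L['rot'];Tw[:3,3]=L['p']
C=np.linalg.inv(Tw@L['T'])
dw=dict(rvec=cv2.Rodrigues(C[:3,:3])[0],tvec=C[:3,3],intrinsics=L['K'],distortion=L['D'])
def feats(p):
    z=[0,0,p[3]]; q=lambda c: proj(dw,cw(c,*p[:3])+z)
    cap=q(np.vstack([circ(COL+46*AX,AX,30),circ(COL+26*AX,AX,30)])); col=q(circ(COL,AX,36)); lid=q(circ([0,0,212],[0,0,1.],130,180)); h=q([[12,0,285],[12,-55,285],[12,55,285]])
    return np.array([cap[:,0].min(),cap[:,0].max(),cap[:,1].max(),col[:,1].min(),lid[:,0].min(),lid[:,0].max(),lid[:,1].min(),lid[:,1].max(),h[0,0],h[0,1],h[1,0]-h[2,0],h[1,1]-h[2,1]])
o=np.array([240,20])
m=np.array([265+98/5,265+460/5,135+480/5,135+60/5, 263.8,463.8,31.3,260.4, 425.4,136.7,(90)/2.4,(242)/2.4])
w=np.ones(12);w[-2:]=.3
for zf in (0,1):
    r=least_squares(lambda p:w*(feats(p*[1,1,1,zf])-m),[582,-81,40,0]); p=r.x*[1,1,1,zf]
    print(np.round(p,1),np.round(r.fun,1),r.cost,'captop',cw(COL+46*AX,*p[:3])+[0,0,p[3]])
    f=cv2.resize(np.ascontiguousarray(L['f'][:,:,::-1]),None,fx=3,fy=3)
    for c in [circ(COL+46*AX,AX,30),circ(COL+26*AX,AX,30),circ(COL,AX,36),circ([0,0,212],[0,0,1.],130,180),[[12,-55,285],[12,55,285]]]:
        cv2.polylines(f,[np.int32((proj(dw,cw(c,*p[:3])+[0,0,p[3]]))*3+1)],True,(0,255,0),1)
    cv2.imwrite(f'pics/fit3_{zf}.png',f[60:800,720:1440])
E
python3 fit3.py
```

```text
[589.7 -89.7  34.1   0. ] [-1.5 -0.1  1.2 -0.  -1.3  0.7 -2.4  1.2  4.1 -0.1  0.8  2.7] 18.971412119904798 captop [ 499.67447417 -150.5562183   283.10092975]
[592.1 -88.9  34.5  -6.2] [-0.1 -0.5 -0.1  0.7  0.1 -1.5 -0.  -0.8  1.8  0.2  0.7  1.8] 5.398453110090012 captop [ 502.48216311 -150.33779758  276.90881836]
```

```bash
cat > fit4.py <<'E'
import io,contextlib
with contextlib.redirect_stdout(io.StringIO()):
    exec(open('fit3.py').read()); mw=m.copy(); ww=w.copy()
    src=open('fit2.py').read().split('# handle-top')[0]; exec(src)
def ff(p):
    Z[0]=p[3]; a=w*(model(p[:3])-meas); Z[0]=0
    return np.r_[a, ww*(feats(p)-mw)]
r=least_squares(ff,[585,-85,38,-5],loss='soft_l1'); p=r.x; print(np.round(p,1),np.round(ff(p),1),r.cost); print(cw(COL+46*AX,*p[:3])+[0,0,p[3]])
for l in 'collar','cap':
    pass
E
python3 fit4.py
```

```text
[591.5 -89.3  34.2  -4.7] [-0.5 -0.6 -0.8 -0.5 -2.3 -0.3  1.  -1.9 -1.4  0.4  0.2 -1.9  0.   0.
 -0.7 -0.6  0.2  0.5 -0.3 -1.  -0.4 -0.1  2.3  0.4  0.7  2.1] 9.908468068298264
[ 501.61211207 -150.3923734   278.39069884]
```

View pics/fit3_1.png

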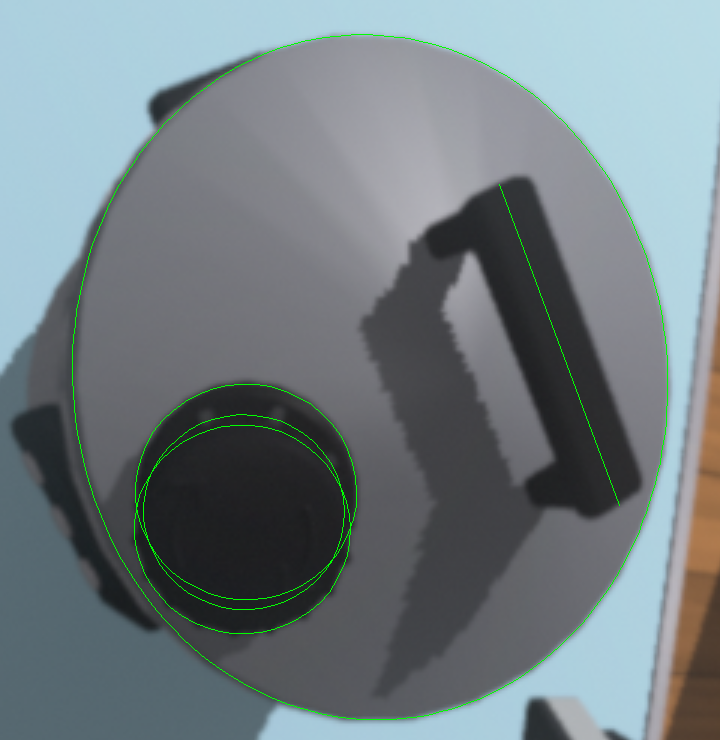

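```bash
cat > go.py <<'E'
from h import *
import sys
yaw=34.3; cap=np.array([502,-150.4,277.5]); 
h=float(sys.argv[1]); ry=float(sys.argv[2])
s,Rc,p=cur(); T=target_R(yaw,ry)
print('axis',axw(yaw),'shift',cap+h*axw(yaw)-p,'rot',(T*Rc.inv()).as_rotvec(degrees=True))
E
python3 go.py 36 10; python3 go.py 60 10
```

```text
axis [-0.34912423 -0.2381564   0.90630779] shift [ 28.44791864  27.22429038 -86.32212242] rot [-1.85939929 -1.45426043 -0.45380501]
axis [-0.34912423 -0.2381564   0.90630779] shift [ 20.06893723  21.50853679 -64.57073554] rot [-1.85939929 -1.45426043 -0.45380501]
```

Call:
send_rows:
  commands:
    - [[10,10,-30],[-1,-0.7,-0.2]]
    - [[20,21.5,-64.5],[-1.9,-1.5,-0.5]]
    - [[23,23.5,-72],[-1.9,-1.5,-0.5]]
    - [[28.4,27.2,-86.3],[-1.9,-1.5,-0.5]]
    - [[28.4,27.2,-86.3],[-1.9,-1.5,-0.5]]
    - [[28.4,27.2,-86.3],[-1.9,-1.5,-0.5]]
  claw: 1
  grip_force: 20

```text
clock: 4.35
ee_pos: [489.7, -158.8, 310.9]
eef_rot: [-79.2, -22.7, 7.9]
force: [0.4, 0.1, 0.4]
grip_width: 0.0
```

```bash
python3 look.py w2; python3 go.py 36 10; python3 - <<'E'
import cv2
f=cv2.imread('pics/w2.png'); c=f[140:380,180:460].astype(float); c=255*(c/255)**.55
cv2.imwrite('pics/w2y.png',cv2.resize(c.astype('uint8'),None,fx=2.5,fy=2.5,interpolation=cv2.INTER_CUBIC))
from h import *
for n,o in(('scene',(240,160)),('side',(300,100))):
    d=cam(n); c=d['frame'][:,:,::-1][o[1]:o[1]+120,o[0]:o[0]+120]; cv2.imwrite(f'pics/{n}2.png',cv2.resize(c,None,fx=5,fy=5,interpolation=cv2.INTER_CUBIC))
E
```

```text
4.35 [ 489.74967893 -158.75238994  310.88278657] [-79.22032174 -22.72410709   7.87943999] [-46.5 -21.3 -16.5  90.4  24.7  34.4] [0.40504306 0.09611723 0.4194508 ] 0.041622626583094055
cap_top 0.7 [266.2, 191.6, 377.0, 285.3] 319.69083536090835 230.92781832927818 6165
handle 0.84 [222.8, 0.0, 504.3, 294.5] 367.39275140709896 145.34235611803365 61474
axis [-0.34912423 -0.2381564   0.90630779] shift [-0.25276468 -0.35732156 -0.45642875] rot [ 0.06185596  0.07298632 -0.02280736]
```

View pics/w2y.png

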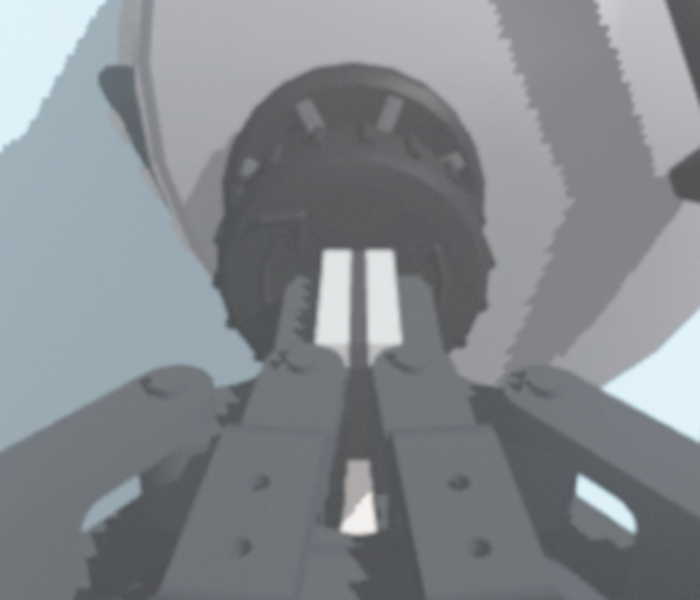

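View pics/side2.png

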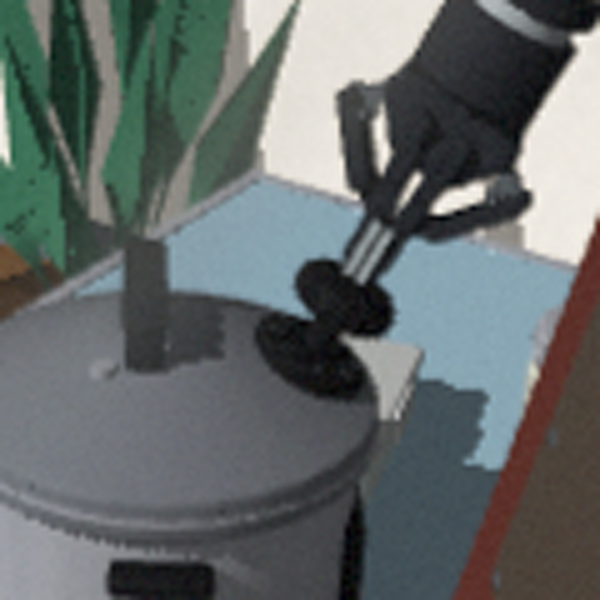

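View pics/scene2.png

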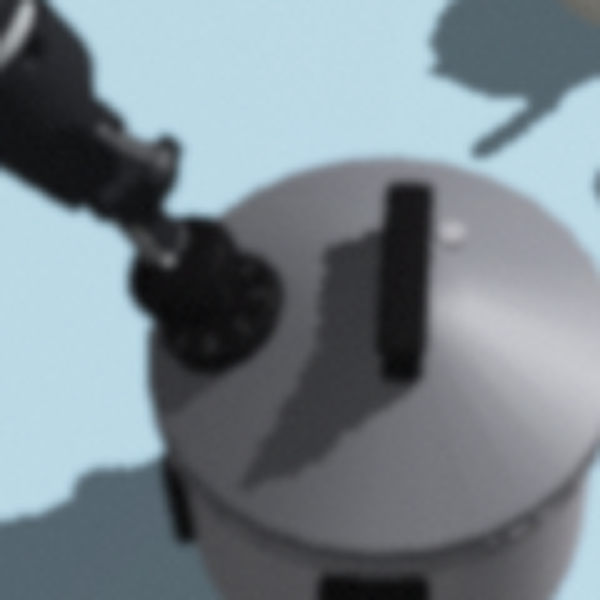

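```bash
cat > chk.py <<'E'
from h import *
import sys
L=np.load('last.npz')
Tw=np.eye(4);Tw[:3,:3]=L['rot'];Tw[:3,3]=L['p']
C=np.linalg.inv(Tw@L['T'])
dw=dict(rvec=cv2.Rodrigues(C[:3,:3])[0],tvec=C[:3,3],intrinsics=L['K'],distortion=L['D'])
a=[float(v) for v in sys.argv[1:5]]; press=float(sys.argv[5])/1
f=L['f'][:,:,::-1].astype(float); f=(255*(f/255)**.55).astype('uint8'); f=cv2.resize(f,None,fx=2.5,fy=2.5,interpolation=cv2.INTER_CUBIC)
for c in [circ(COL+(46-press)*AX,AX,30),circ(COL+(26-press)*AX,AX,30),circ(COL,AX,36),circ([0,0,212],[0,0,1.],130,180),[[12,-55,285],[12,55,285]]]:
    cv2.polylines(f,[np.int32(proj(dw,cw(c,*a[:3])+[0,0,a[3]])*2.5+1)],True,(0,255,0),1)
tip=(Tw@np.array([0,25,0,1]))[:3]
for q in (tip,cw(COL+(46-press)*AX,*a[:3])+[0,0,a[3]]):
    u=proj(dw,q)[0]; print(u); cv2.drawMarker(f,tuple(int(v*2.5+1) for v in u),(0,0,255),0,12)
cv2.imwrite('pics/'+sys.argv[6]+'.png',f[350:950,400:1150])
E
python3 chk.py 591.8 -89.1 34.3 -5.5 0 c2
```

```text
[321.14717164 259.39853   ]
[320.20401373 249.39709704]
```

View pics/c2.png

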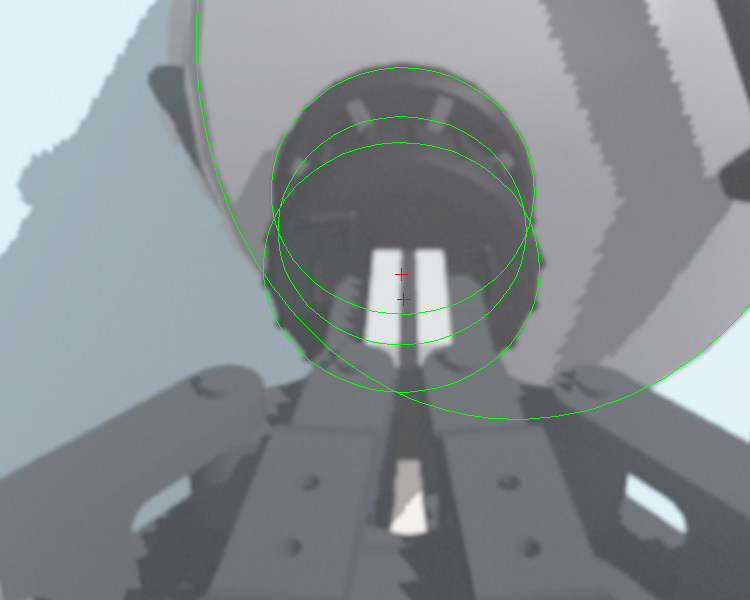

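Call:
send_rows:
  commands:
    - [[1.7,1.2,-4.5],[0,0,0]]
    - [[2.4,1.7,-6.3],[0,0,0]]
    - [[3.1,2.1,-8.2],[0,0,0]]
    - [[3.1,2.1,-8.2],[0,0,0]]

```text
clock: 5.15
ee_pos: [492.9, -156.3, 302.3]
eef_rot: [-79.2, -22.7, 7.9]
force: [-2.2, -2.6, 5.7]
grip_width: -0.0
```

Call:
send_rows:
  commands:
    - [[0.7,0.5,-1.8],[0,0,0]]
    - [[1.4,1,-3.6],[0,0,0]]
    - [[1.4,1,-3.6],[0,0,0]]

```text
clock: 5.52
ee_pos: [494.2, -155.4, 298.9]
eef_rot: [-79.3, -22.7, 7.9]
force: [-4.3, -2.5, 6.8]
grip_width: 0.0
```

```bash
cat > fo.py <<'E'
from h import *
s,Rc,p=cur(); a=axw(34.3); v=p-np.array([489.75,-158.75,310.88]); print(s['clock'],'adv',-(v@a),'lat',np.round(v-(v@a)*a,2),'F',s['force']@a, s['force'],s['moment'])
E
python3 fo.py
```

```text
5.525 adv 13.238081209747044 lat [-0.13  0.22  0.01] F 8.223449980148446 [-4.26798144 -2.47031441  6.78033795] [-0.21206712  0.52439967  0.0379632 ]
```

Call:
send_rows:
  commands:
    - [[0.7,0.5,-1.8],[0,0,0]]
    - [[1.4,1,-3.6],[0,0,0]]
    - [[1.4,1,-3.6],[0,0,0]]

```text
clock: 5.9
ee_pos: [495.6, -154.5, 295.5]
eef_rot: [-79.3, -22.7, 7.9]
force: [-4.2, -1.7, 7.8]
grip_width: -0.1
```

```bash
python3 fo.py
```

```text
5.9 adv 17.01099886370585 lat [-0.09  0.25  0.03] F 8.953118156797393 [-4.24010379 -1.70521638  7.79722641] [-0.23301959  0.62661698  0.10396139]
```

Call:
send_rows:
  commands:
    - [[0.7,0.5,-1.8],[0,0,0]]
    - [[0.7,0.5,-1.8],[0,0,0]]

```text
clock: 6.15
ee_pos: [496.3, -154.0, 293.7]
eef_rot: [-79.3, -22.7, 7.9]
force: [-5.6, -2.0, 8.2]
grip_width: -0.1
```

```bash
python3 fo.py
```

```text
6.15 adv 19.01878959920413 lat [-0.09  0.26  0.03] F 9.827408566690481 [-5.60051344 -2.01244047  8.15711636] [-0.21187487  0.60555595  0.03660057]
```

Call:
send_rows:
  commands:
    - [[0.35,0.24,-0.9],[0,0,0]]
    - [[0.35,0.24,-0.9],[0,0,0]]

```text
clock: 6.4
ee_pos: [496.6, -153.7, 292.8]
eef_rot: [-79.3, -22.7, 7.9]
force: [-4.2, -1.8, 7.9]
grip_width: -0.2
```

```bash
python3 fo.py
```

```text
6.4 adv 19.94901566555453 lat [-0.07  0.28  0.05] F 9.077315442594994 [-4.2098605  -1.83544843  7.91169123] [-0.22068488  0.650619    0.09180148]
```

Call:
send_rows:
  commands:
    - [[0.35,0.24,-0.9],[0,0,0]]
    - [[0.35,0.24,-0.9],[0,0,0]]

```text
clock: 6.65
ee_pos: [497.0, -153.4, 291.8]
eef_rot: [-79.3, -22.7, 7.9]
force: [-4.3, -1.4, 6.7]
grip_width: -0.3
```

```bash
python3 fo.py
```

```text
6.65 adv 21.113753998708056 lat [-0.1   0.29  0.04] F 7.8947781960616386 [-4.34414396 -1.41776309  6.66493551] [-0.22513658  0.47502005  0.05590583]
```

Call:
send_rows:
  commands:
    - [[0.18,0.12,-0.45],[0,0,0]]
    - [[0.18,0.12,-0.45],[0,0,0]]

```text
clock: 6.9
ee_pos: [497.2, -153.4, 291.5]
eef_rot: [-79.3, -22.7, 7.9]
force: [-5.1, -0.9, 8.7]
grip_width: -0.1
```

```bash
python3 fo.py
```

```text
6.9 adv 21.3965080756951 lat [-0.06  0.26  0.04] F 9.823343959578965 [-5.08703121 -0.87062443  8.65047555] [-0.2063495   0.64123136  0.11735098]
```

Call:
send_rows:
  commands:
    - [[0.18,0.12,-0.45],[0,0,0]]
    - [[0.18,0.12,-0.45],[0,0,0]]

```text
clock: 7.15
ee_pos: [497.3, -153.3, 291.2]
eef_rot: [-79.3, -22.7, 7.9]
force: [-4.8, -1.7, 8.8]
grip_width: -0.3
```

```bash
python3 fo.py
```

```text
7.15 adv 21.80670384375337 lat [-0.03  0.26  0.06] F 10.103019154235303 [-4.84317015 -1.73639336  8.82549842] [-0.16893592  0.73825606  0.10362704]
```

Call:
send_rows:
  commands:
    - [[0.18,0.12,-0.45],[0,0,0]]
    - [[0.18,0.12,-0.45],[0,0,0]]

```text
clock: 7.4
ee_pos: [497.5, -153.2, 290.8]
eef_rot: [-79.3, -22.7, 7.9]
force: [-6.4, -2.4, 9.7]
grip_width: 0.0
```

```bash
python3 fo.py
```

```text
7.4 adv 22.224309899900902 lat [0.02 0.23 0.07] F 11.54496863087801 [-6.3963309  -2.36481548  9.65307674] [-0.14423824  0.74723293  0.09679127]
```

Call:
send_rows:
  commands:
    - [[0.18,0.12,-0.45],[0,0,0]]
    - [[0.18,0.12,-0.45],[0,0,0]]

```text
clock: 7.65
ee_pos: [497.6, -153.2, 290.6]
eef_rot: [-79.3, -22.7, 7.9]
force: [-7.3, -2.7, 11.0]
grip_width: 0.1
```

```bash
python3 fo.py
```

```text
7.65 adv 22.498605141385102 lat [0.03 0.22 0.07] F 13.100507362224857 [-7.26327329 -2.66325177 10.95704174] [-0.15102732  0.85695841  0.16527446]
```

Call:
send_rows:
  commands:
    - [[0.14,0.1,-0.36],[0,0,0]]
    - [[0.14,0.1,-0.36],[0,0,0]]

```text
clock: 7.9
ee_pos: [497.8, -153.1, 290.4]
eef_rot: [-79.3, -22.7, 7.9]
force: [-8.3, -2.2, 11.5]
grip_width: 0.1
```

```bash
python3 fo.py
```

```text
7.9 adv 22.6553316331786 lat [0.11 0.21 0.1 ] F 13.897761985900026 [-8.3320428  -2.2111643  11.54380578] [-0.1119464   1.10784498  0.20306605]
```

Call:
send_rows:
  commands:
    - [[0.14,0.1,-0.36],[0,0,0]]
    - [[0.14,0.1,-0.36],[0,0,0]]

```text
clock: 8.15
ee_pos: [497.9, -153.1, 290.3]
eef_rot: [-79.3, -22.7, 7.9]
force: [-8.7, -3.5, 14.4]
grip_width: -0.2
```

```bash
python3 fo.py
```

```text
8.15 adv 22.84404819356544 lat [0.16 0.2  0.11] F 16.947558667249442 [-8.69251351 -3.52343758 14.42519043] [-0.08514336  1.20114797  0.34024226]
```

Call:
send_rows:
  commands:
    - [[-2.1,-1.4,5.4],[0,0,0]]
    - [[-7,-4.8,18.1],[0,0,0]]
    - [[-14,-9.5,36.3],[0,0,0]]
    - [[-18.2,-12.4,47.1],[0,0,0]]
    - [[-18.2,-12.4,47.1],[0,0,0]]

```text
clock: 8.78
ee_pos: [479.8, -165.4, 336.4]
eef_rot: [-79.2, -22.7, 7.9]
force: [-0.5, 0.7, -0.0]
grip_width: -0.3
```

```bash
python3 look.py w3; for z in 0 12.5; do python3 chk.py 591.8 -89.1 34.3 -5.5 $z c3_$z; done
```

```text
8.775 [ 479.76703344 -165.39554795  336.36970263] [-79.23518685 -22.73267348   7.86435875] [-48.  -21.1 -13.7  93.7  24.8  32.7] [-0.45453721  0.6529457  -0.04560873] -0.3472045311583795
cap_top 0.83 [280.9, 171.7, 367.5, 253.2] 320.81043445971034 212.17638321574452 5386
handle 0.89 [229.2, 7.0, 487.9, 291.5] 363.32322130484664 144.76426999680277 53171
[321.14809173 259.39975426]
[320.73176862 228.98043691]
[321.14809173 259.39975426]
[320.83133556 221.55753321]
```

View pics/c3_12.5.png

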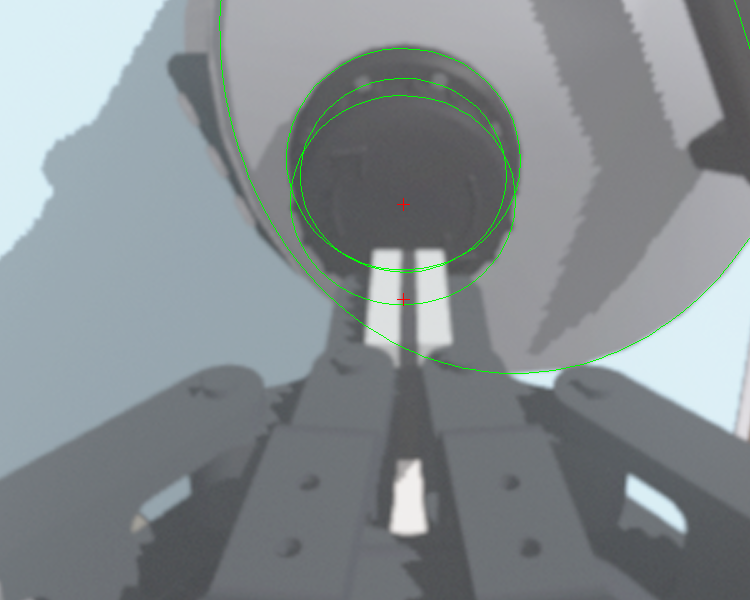

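Call:
send_rows:
  commands:
    - [[0,0,0],[0,0,0]]
    - [[0,0,0],[0,0,0]]
    - [[0,0,0],[0,0,0]]
    - [[0,0,0],[0,0,0]]
    - [[4,2.8,-10.5],[0,0,0]]
    - [[8,5.5,-21],[0,0,0]]
    - [[8,5.5,-21],[0,0,0]]
    - [[8,5.5,-21],[0,0,0]]
  claw: -1

```text
clock: 9.98
ee_pos: [487.7, -159.2, 314.6]
eef_rot: [-79.2, -22.7, 7.9]
force: [0.1, 0.2, 1.3]
grip_width: 85.5
```

```bash
python3 look.py w4; python3 fo.py;  python3 chk.py 591.8 -89.1 34.3 -5.5 12.5 c4; python3 go.py 36 10
```

```text
9.975 [ 487.70718599 -159.23010294  314.59655698] [-79.1731553  -22.69522844   7.89211687] [-46.7 -21.3 -16.2  91.   24.7  34.1] [0.08730965 0.18309433 1.31012919] 85.47033940332814
cap_top 0.7 [273.8, 181.7, 376.2, 281.2] 321.69079919409 230.30678307588985 7445
handle 0.98 [221.5, 2.7, 500.1, 307.7] 364.7724521407578 152.02489474938437 62945
10.175 adv -4.560494741009421 lat [-0.41  0.3  -0.08] F 0.020698965411255318 [ 0.04022296 -0.49729298 -0.09234361] [-0.25439255  0.27535091 -0.01398159]
[321.14585954 259.39629317]
[321.28568086 237.53454027]
axis [-0.34912423 -0.2381564   0.90630779] shift [ 1.68541635  0.56500317 -4.80570467] rot [ 0.05293962  0.06617785 -0.03382035]
```

View pics/c4.png

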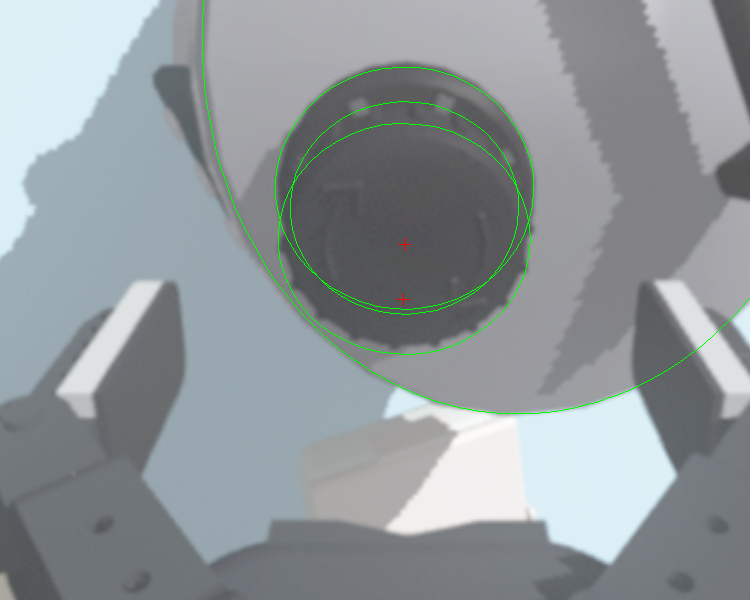

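Call:
send_rows:
  commands:
    - [[3.5,2.4,-9],[0,0,0]]
    - [[7,4.7,-18],[0,0,0]]
    - [[10.5,7,-27],[0,0,0]]
    - [[13,8.7,-33.5],[0,0,0]]
    - [[15.3,10.2,-39.4],[0,0,0]]
    - [[15.3,10.2,-39.4],[0,0,0]]
    - [[15.3,10.2,-39.4],[0,0,0]]

```text
clock: 11.05
ee_pos: [503.0, -149.3, 275.5]
eef_rot: [-79.2, -22.7, 7.9]
force: [0.8, -0.1, 0.3]
grip_width: 85.8
```

```bash
python3 fo.py; python3 look.py w5; python3 chk.py 591.8 -89.1 34.3 -5.5 12.5 c5; python3 - <<'E'
from h import *
for n,o in(('side',(310,110)),('scene',(240,170))):
    d=cam(n); c=d['frame'][:,:,::-1][o[1]:o[1]+90,o[0]:o[0]+90]; c=(255*(c/255.)**.6).astype('uint8'); cv2.imwrite(f'pics/{n}5.png',cv2.resize(c,None,fx=6,fy=6,interpolation=cv2.INTER_CUBIC))
E
```

```text
11.05 adv 38.98151925530267 lat [-0.31  0.19 -0.07] F -0.012548520866193357 [ 0.81055158 -0.11312177  0.2686659 ] [-0.23199179  0.32714278  0.02553811]
11.05 [ 503.04657718 -149.27809705  275.47969978] [-79.19892152 -22.70777986   7.88329369] [-44.4 -21.2 -20.2  85.7  24.5  36.7] [ 0.81055158 -0.11312177  0.2686659 ] 85.76171998372673
cap_top 0.75 [259.3, 203.7, 386.4, 327.6] 321.0445938191655 264.9475366833347 12199
handle 0.92 [209.6, 0.0, 539.7, 345.3] 370.3990467988722 161.68595090070428 84767
[321.14660449 259.3975203 ]
[320.43207156 276.04174505]
```

View pics/c5.png

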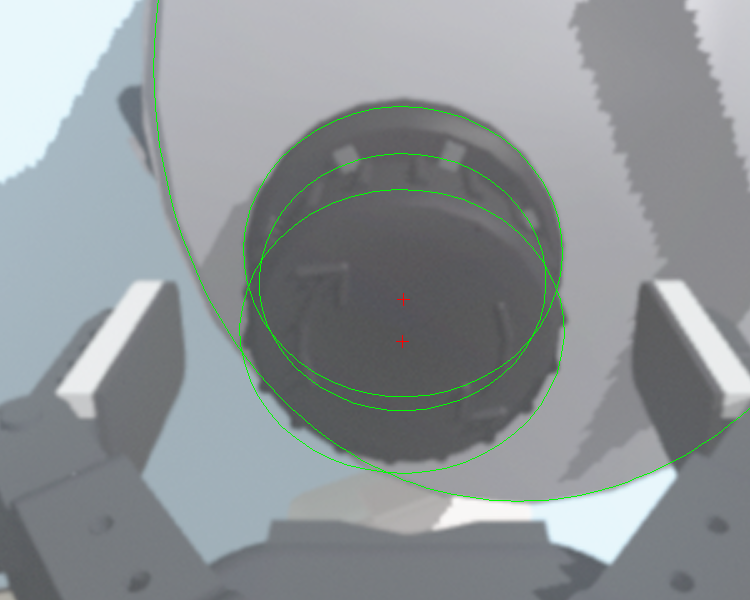

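View pics/side5.png

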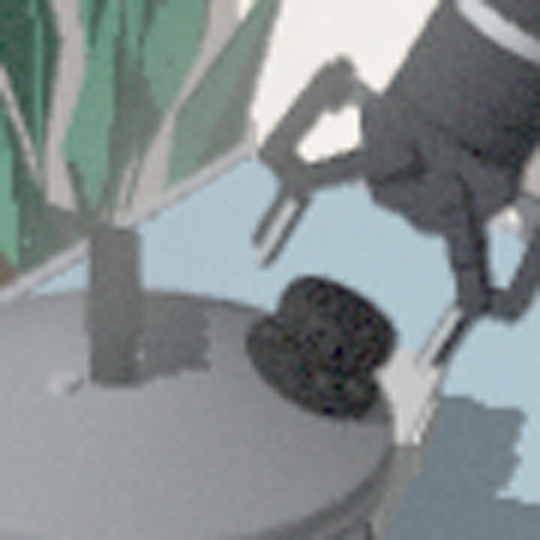

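View pics/scene5.png

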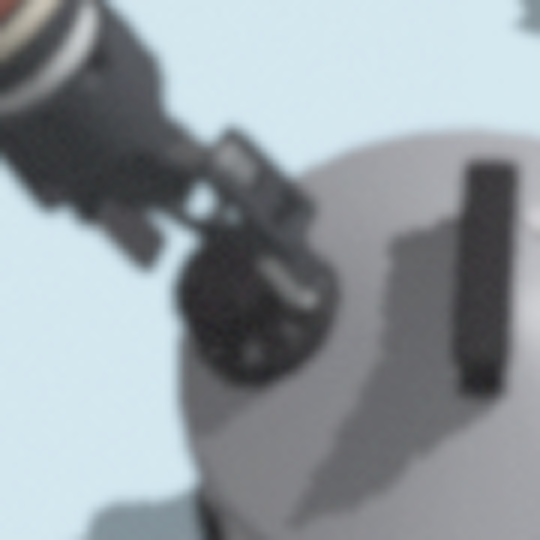

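Call:
send_rows:
  commands:
    - [[1,1.1,-2.7],[0,0,0]]
    - [[1.9,2.2,-5.3],[0,0,0]]
    - [[1.9,2.2,-5.3],[0,0,0]]
    - [[1.9,2.2,-5.3],[0,0,0]]
    - [[1.9,2.2,-5.3],[0,0,0]]
  claw: -0.58

```text
clock: 11.98
ee_pos: [504.9, -147.0, 270.0]
eef_rot: [-79.2, -22.7, 7.9]
force: [-0.9, 0.0, -0.3]
grip_width: 67.4
```

```bash
python3 fo.py; python3 look.py w6; python3 chk.py 591.8 -89.1 34.3 -5.5 12.5 c6; python3 - <<'E'
from h import *
for n,o in(('side',(310,110)),('scene',(240,170))):
    d=cam(n); c=d['frame'][:,:,::-1][o[1]:o[1]+90,o[0]:o[0]+90]; c=(255*(c/255.)**.6).astype('uint8'); cv2.imwrite(f'pics/{n}6.png',cv2.resize(c,None,fx=6,fy=6,interpolation=cv2.INTER_CUBIC))
E
```

```text
11.975 adv 45.147914698318225 lat [-0.58  0.98  0.03] F 0.0639078455565111 [-0.90751087  0.04971441 -0.26600939] [-0.21244425  0.31960154  0.00728857]
11.975 [ 504.92861053 -147.01944718  269.99434463] [-79.18511614 -22.70054837   7.87845578] [-44.  -21.2 -20.8  85.   24.5  37.1] [-0.90751087  0.04971441 -0.26600939] 67.38516205808847
cap_top 0.85 [254.8, 209.3, 391.4, 336.9] 321.13063859217704 272.95589026358255 13013
collar 0.46 [254.5, 207.0, 389.2, 333.1] 321.28715014689965 272.7549868563476 12934
handle 0.9 [205.4, 0.3, 544.1, 351.1] 372.1594226384082 161.97613232553564 86393
[321.14652446 259.397239  ]
[320.58437962 285.12726548]
```

View pics/c6.png

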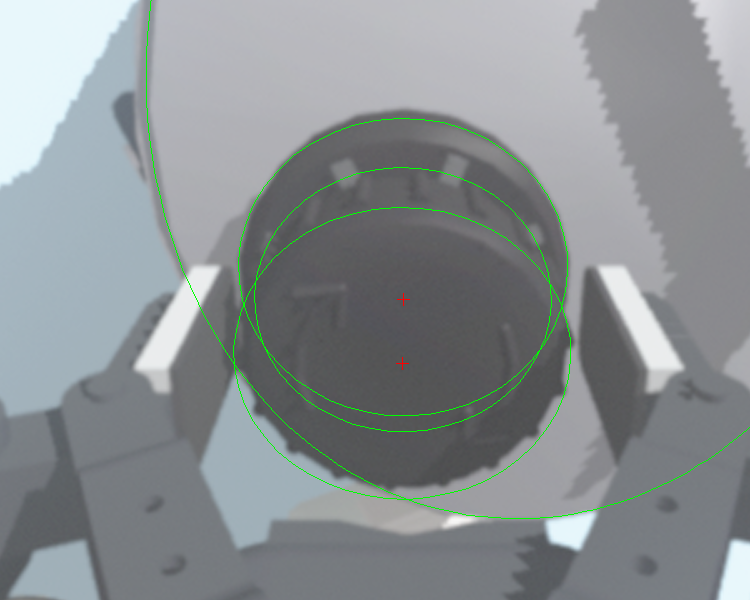

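View pics/side6.png

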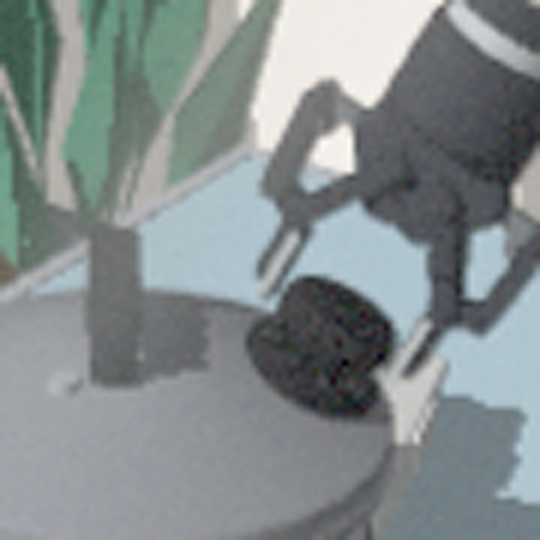

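```bash
python3 - <<'E'
from h import *
L=np.load('last.npz'); C=np.linalg.inv(L['T'])
for y in (-5,0.5,5,10,20,25): 
    for z in (0,):
        print(y, (proj(dict(rvec=cv2.Rodrigues(C[:3,:3])[0],tvec=C[:3,3],intrinsics=L['K'],distortion=L['D']),[0,y,z])*2.5-[400,350])[0])
# fit camera-frame cap: silhouette pts in crop of lower ribs
E
```

```text
-5 [401.93088991 385.982748  ]
0.5 [402.13118656 367.21931514]
5 [402.28419308 352.89697125]
10 [402.44380829 337.96610465]
20 [402.73402718 310.84432406]
25 [402.86631114 298.4930975 ]
```

```bash
python3 - <<'E'
from h import *
from scipy.optimize import least_squares
L=np.load('last.npz'); C=np.linalg.inv(L['T'])
d=dict(rvec=cv2.Rodrigues(C[:3,:3])[0],tvec=C[:3,3],intrinsics=L['K'],distortion=L['D'])
f=L['f'].astype(float).mean(2)
# radial search for dark->bright edge in lower half
cen=np.array([321.,281.]); pts=[]
for a in np.radians(np.arange(15,166,5)):
    u=np.array([np.cos(a),np.sin(a)]); rr=np.arange(45,80,.25)
    v=np.array([cv2.getRectSubPix(f.astype(np.float32),(1,1),tuple((cen+r*u).astype(float)))[0,0] for r in rr])
    g=np.convolve(v,np.r_[np.ones(4),-np.ones(4)],'same'); i=np.argmax(g[5:-5])+5
    pts.append((cen+rr[i]*u,g[i]))
P_=np.array([p for p,g in pts]); G=np.array([g for p,g in pts]); print(np.round(np.c_[P_,G][::3],1))
k=G>np.median(G)*.4; P_=P_[k]
for rad in (29,30,30.5):
    def res(q):
        c=proj(d,circ([q[0],q[1],q[2]],np.array([0,1.,0]) if False else np.array([1e-9,1.,1e-6]),rad,360)) if False else proj(d,np.array([q[0],q[1],q[2]])+rad*np.c_[np.cos(t),0*t,np.sin(t)])
        return np.sqrt(((P_[:,None]-c[None])**2).sum(2)).min(1)
    t=np.linspace(0,2*np.pi,720)
    r=least_squares(res,[0,3,0],loss='soft_l1',diff_step=1e-2); print(rad,r.x,r.cost,np.round(r.fun,1))
E
```

```text
[[385.  298.1  78.2]
 [375.3 312.4 124.9]
 [362.  322.  106.9]
 [348.9 329.3 105.9]
 [338.7 347.2 168.2]
 [321.  334.8 122.6]
 [306.8 333.9 107.7]
 [292.6 330.1 137.7]
 [280.5 321.5 133.5]
 [269.3 310.9 138.3]
 [260.4 297.2 148.2]]
29 [ 0.17382107  4.49136924 -0.2885917 ] 35.66147588089982 [ 2.5  0.7  0.4  1.5  1.   0.8  0.4  0.9  1.   0.3  0.3 14.5 13.9  0.3
  0.2  0.2  0.8  0.1  0.4  0.2  0.5  1.   0.5  0.7  0.7  1.9  0.5  0.9
  0.3  2.1  0.4]
30 [ 0.23536668  7.53907363 -1.91115549] 35.812233270734716 [ 2.   1.1  0.7  1.2  1.2  1.   0.6  0.8  1.1  0.4  0.2 14.5 14.   0.1
  0.1  0.2  0.9  0.3  0.5  0.1  0.4  1.1  0.4  0.6  0.7  1.9  0.5  0.9
  0.4  2.   0.6]
30.5 [ 0.22734949  9.55592355 -3.19780944] 35.81997494247751 [ 2.   1.1  0.7  1.2  1.3  1.   0.6  0.8  1.1  0.4  0.2 14.5 14.   0.1
  0.1  0.2  0.9  0.2  0.5  0.2  0.4  1.1  0.4  0.6  0.7  1.9  0.5  0.9
  0.4  2.   0.6]
```

Call:
send_rows:
  commands:
    - [[0,0,0],[0,0,0]]
    - [[0,0,0],[0,0,0]]
    - [[0,0,0],[0,0,0]]
    - [[0,0,0],[0,0,0]]
  claw: -0.2
  grip_force: 25

```text
clock: 12.78
ee_pos: [504.6, -147.1, 270.0]
eef_rot: [-79.2, -22.7, 7.9]
force: [-5.6, -1.2, 2.8]
grip_width: 59.2
```

```bash
python3 fo.py; python3 look.py w7;python3 chk.py 591.8 -89.1 34.3 -5.5 12.5 c7; python3 - <<'E'
from h import *
s,Rc,p=cur(); print('tool y',Rc.apply([0,1,0]))
E
```

```text
12.775 adv 45.040878138731834 lat [-0.83  0.9  -0.08] F 4.790317667784886 [-5.59280339 -1.22637806  2.80883026] [-0.26673728  1.14260242  0.1565929 ]
12.775 [ 504.63999117 -147.11876631  269.97516689] [-79.19253832 -22.65722685   7.86402888] [-44.  -21.2 -20.8  85.   24.4  37.2] [-5.59280339 -1.22637806  2.80883026] 59.1929245710326
cap_top 0.76 [260.3, 207.9, 389.7, 337.0] 322.0533281733746 272.42585139318885 12920
handle 0.6 [207.9, 0.0, 547.7, 351.3] 372.80958431028307 161.41013409718292 86579
[321.14515422 259.39711414]
[321.22912384 284.91380341]
tool y [ 0.3491679   0.23751347 -0.90645967]
```

View pics/c7.png

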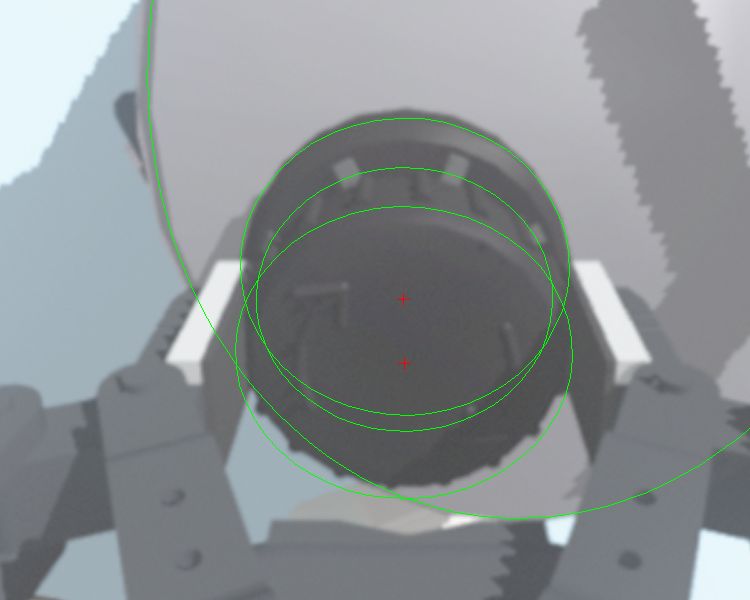

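Call:
send_rows:
  commands:
    - [[0,0,0],[2.44,1.66,-6.35]]
    - [[0,0,0],[4.89,3.33,-12.7]]
    - [[0,0,0],[7.33,4.99,-19.03]]
    - [[0,0,0],[9.8,6.65,-25.4]]

```text
clock: 13.48
ee_pos: [505.2, -147.4, 270.7]
eef_rot: [-69.7, -15.1, -20.9]
force: [-4.9, -2.1, 8.3]
grip_width: 58.8
```

```bash
python3 fo.py; python3 look.py w8; python3 - <<'E'
from h import *
s,Rc,p=cur(); print('tool y',Rc.apply([0,1,0]))
E
```

```text
13.475 adv 44.48121001088356 lat [-0.05  0.72  0.17] F 9.761726927273298 [-4.87167729 -2.08790682  8.34557322] [-0.40089023  0.60241387  0.11197261]
13.475 [ 505.23097778 -147.43493768  270.73726741] [-69.73826368 -15.06011434 -20.89393702] [-44.  -21.3 -20.7  84.9  24.5  65.4] [-4.87167729 -2.08790682  8.34557322] 58.789554020918125
cap_top 0.59 [261.6, 209.0, 390.6, 337.7] 322.53877583091065 272.6547497446374 12727
handle 0.96 [178.7, 0.0, 540.8, 337.2] 353.0324625202483 149.8946327038692 91983
tool y [ 0.35121634  0.23625621 -0.90599674]
```

View pics/w8.png

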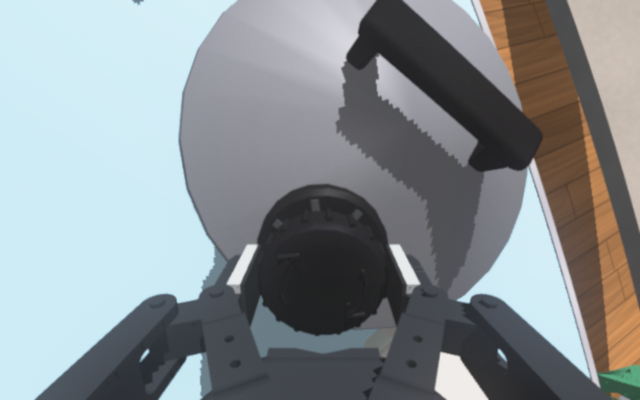

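Call:
send_rows:
  commands:
    - [[0,0,0],[2.6,1.8,-6.8]]
    - [[0,0,0],[5.3,3.6,-13.6]]
    - [[0,0,0],[7.9,5.3,-20.4]]
    - [[0,0,0],[10.5,7.1,-27.2]]
    - [[0,0,0],[10.5,7.1,-27.2]]

```text
clock: 14.3
ee_pos: [505.6, -148.2, 271.7]
eef_rot: [-65.1, -3.5, -48.8]
force: [-3.5, -5.0, 7.8]
grip_width: 59.5
```

```bash
python3 fo.py; python3 look.py w9; python3 - <<'E'
from h import *
s,Rc,p=cur(); print('tool y',Rc.apply([0,1,0]))
f=cv2.imread('pics/w9.png'); c=f[160:380,200:460].astype(float); c=255*(c/255)**.5
cv2.imwrite('pics/w9y.png',cv2.resize(c.astype('uint8'),None,fx=2.5,fy=2.5,interpolation=cv2.INTER_CUBIC))
E
```

```text
14.3 adv 43.60004719660954 lat [0.67 0.17 0.3 ] F 9.46538247561238 [-3.45810822 -5.02033839  7.79254853] [-0.94524262  0.30300979 -0.11993816]
14.3 [ 505.64418172 -148.19949373  271.66778838] [-65.14587832  -3.54005435 -48.84908056] [-44.  -21.3 -20.7  84.9  24.5  95.3] [-3.45810822 -5.02033839  7.79254853] 59.47537960149424
cap_top 0.61 [260.1, 211.1, 390.9, 335.4] 322.84531031264584 272.89236273137345 12858
handle 0.62 [144.3, 0.0, 515.1, 339.1] 327.7883206376222 145.24772203657196 96358
tool y [ 0.35331823  0.23444842 -0.90564903]
```

View pics/w9y.png

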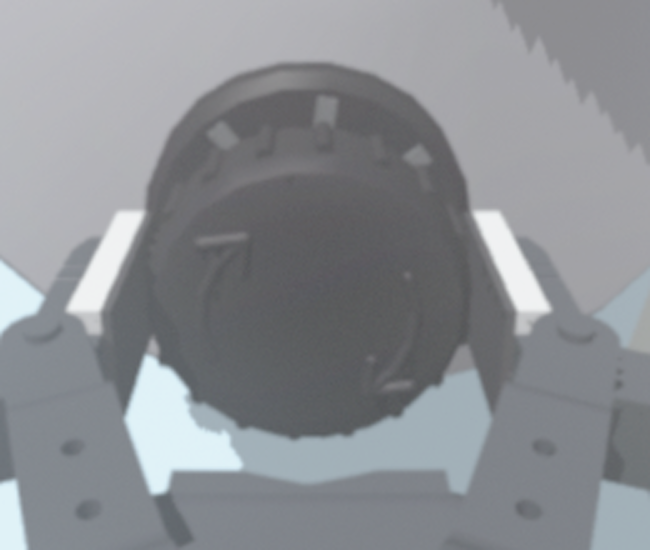

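Call:
send_rows:
  commands:
    - [[0,0,0],[0,0,0]]
    - [[0,0,0],[0,0,0]]
    - [[0,0,0],[0,0,0]]
    - [[0,0,0],[0,0,0]]
    - [[0,0,0],[0,0,0]]
    - [[0,0,0],[0,0,0]]
    - [[0,0,0],[0,0,0]]
    - [[0,0,0],[0,0,0]]
  claw: -1

```text
clock: 15.5
ee_pos: [504.9, -147.0, 269.9]
eef_rot: [-65.2, -3.3, -48.7]
force: [0.2, -0.5, 0.1]
grip_width: 85.5
```

```bash
python3 fo.py; python3 look.py w10; python3 chk.py 591.8 -89.1 34.3 -5.5 0 c10
```

```text
15.5 adv 45.199612199175014 lat [-0.6   0.98  0.03] F 0.09208157949196324 [ 0.23597397 -0.53032227  0.05314549] [-0.19693317  0.28574273  0.01108698]
15.5 [ 504.92771446 -147.00128925  269.94172905] [-65.154962    -3.33475361 -48.7217808 ] [-44.  -21.3 -20.8  84.9  24.5  95.2] [ 0.23597397 -0.53032227  0.05314549] 85.46929163559122
cap_top 0.72 [251.5, 221.2, 403.4, 355.4] 326.542893481717 289.4235930047695 15725
collar 0.33 [143.4, 0.0, 518.3, 355.0] 330.32705407286164 153.00237187466308 102029
handle 0.74 [141.3, 2.0, 521.6, 355.5] 330.43812301269924 153.22795193414353 102526
[323.58700237 259.67844545]
[326.23706234 301.81500499]
```

View pics/c10.png

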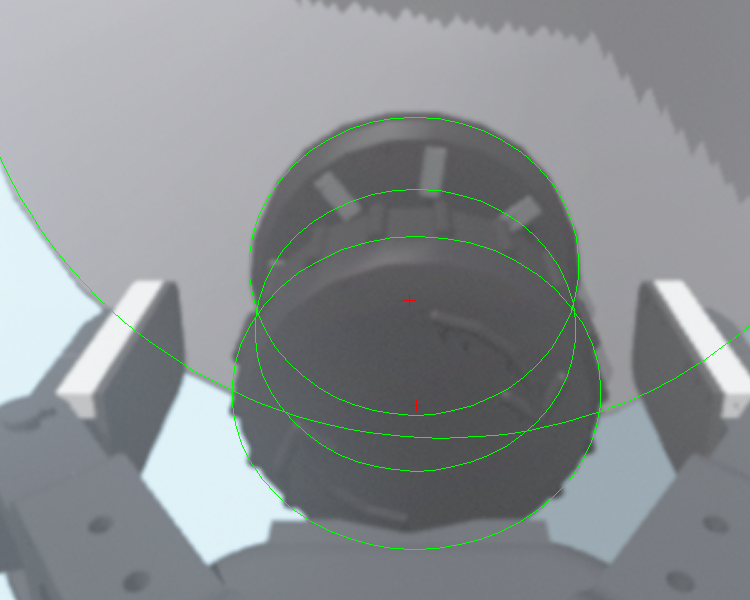

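Call:
send_rows:
  commands:
    - [[-3.5,-2.4,9],[0,0,0]]
    - [[-8.7,-5.9,22.7],[0,0,0]]
    - [[-15.7,-10.7,40.8],[0,0,0]]
    - [[-24.4,-16.7,63.4],[0,0,0]]
    - [[-33.2,-22.6,86.1],[0,0,0]]
    - [[-42,-28.6,108.8],[0,0,0]]
    - [[-42,-28.6,108.8],[0,0,0]]

```text
clock: 16.58
ee_pos: [462.9, -176.6, 381.1]
eef_rot: [-65.2, -3.5, -48.8]
force: [-0.8, -0.6, -0.4]
grip_width: 85.0
```

```bash
python3 fo.py; python3 look.py w11; python3 chk.py 591.8 -89.1 34.3 -5.5 0 c11; python3 - <<'E'
from h import *
for n,o in(('side',(280,110)),('scene',(250,180))):
    d=cam(n); save(d,n+'11.png'); c=d['frame'][:,:,::-1][o[1]:o[1]+120,o[0]:o[0]+120]; c=(255*(c/255.)**.6).astype('uint8'); cv2.imwrite(f'pics/{n}11z.png',cv2.resize(c,None,fx=5,fy=5,interpolation=cv2.INTER_CUBIC))
    b=cv2.imread(f'pics/{n}0.png').astype(int); df=np.abs(b-d['frame'][:,:,::-1].astype(int)).sum(2)
    print(n,'diff', (df>60).sum())
E
```

```text
16.575 adv -77.32044818142221 lat [0.11 0.55 0.19] F 0.03877270986854755 [-0.75101555 -0.57342518 -0.39720489] [-0.23136617  0.38309551  0.01147586]
16.575 [ 462.86903385 -176.61671898  381.1437439 ] [-65.15704382  -3.53420548 -48.79819491] [-50.8 -20.4  -8.3  99.4  24.9  87.8] [-0.75101555 -0.57342518 -0.39720489] 84.95274321738464
cap_top 0.81 [284.7, 164.7, 365.0, 242.5] 322.6454683106208 202.82370754921047 4623
handle 0.56 [209.1, 2.2, 450.1, 243.4] 327.6592642140468 120.15257525083612 44850
[323.5968148  259.67986528]
[322.9788939  205.36730077]
side diff 63538
scene diff 45181
```

View pics/c11.png

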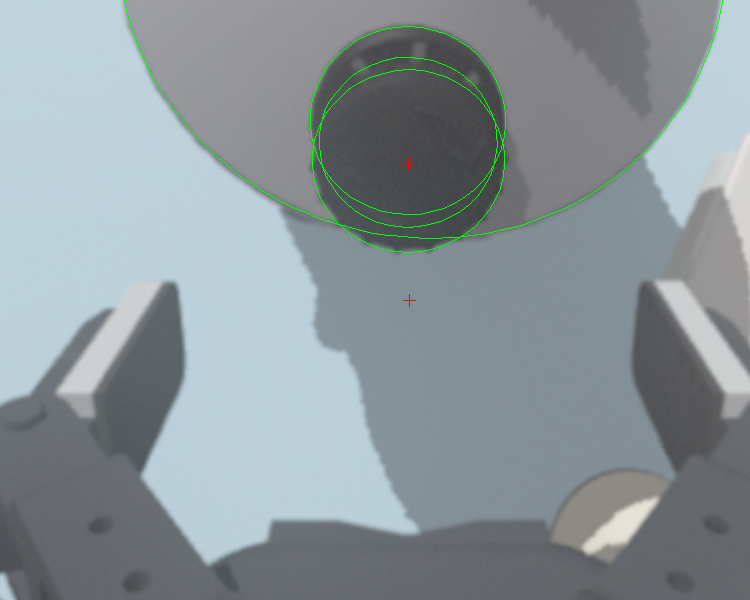

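View pics/side11z.png

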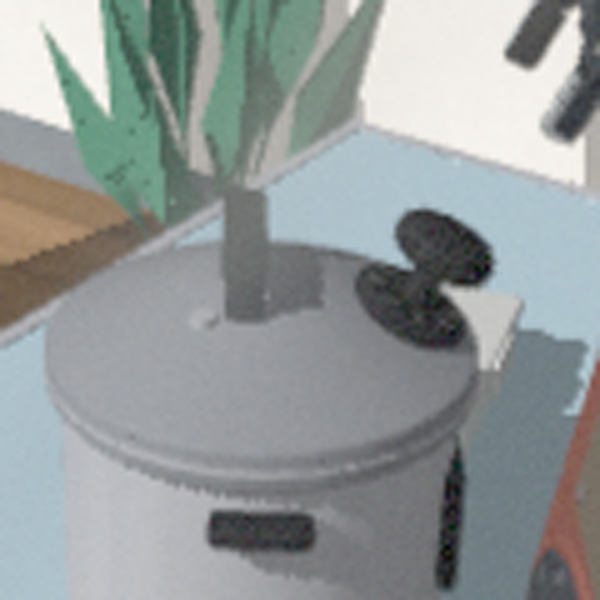

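View pics/scene11.png

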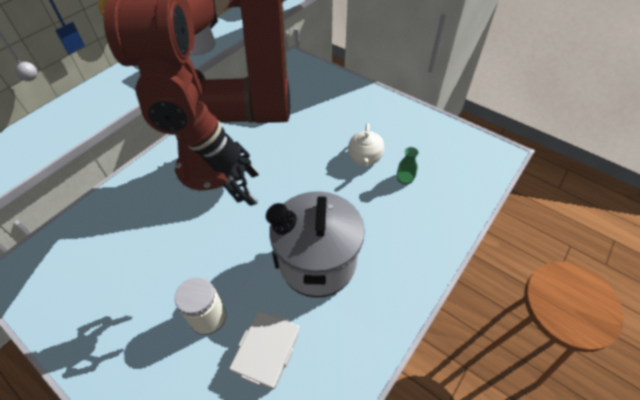

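```bash
python3 -c "
from bench import bot
print(bot.hand_in())"
```

```text
the job is handed in; nothing more can be done
None
```

The burst is done, and the job was handed in at about 16.7 s on the robot's clock. The button was pressed, latched, left to vent, reset clockwise and is fully up again.

- **Press:** I pressed along the button's axis with the closed fingertips. The highest force I read was about 17 N. The snap came at about 12 mm; I inferred that from a small dip in force and then a steep rise at the seal, because the force signal is noisy by about 1 N.
- **Venting:** After I backed off, the wrist camera showed the button staying down. It was free of any contact from about 8.3 s until I gripped it after 12 s, so it vented hands-off for more than three seconds.
- **Reset:** I gripped the rim at 25 N, turned it clockwise about 58° (1.01 rad) and opened the fingers while it was still turned. It sprang up and its arrows turned back to rest.
- **Last checks:** In the wrist and side views the button stands as high as before I pressed it. The cooker lines up with its first position in all three cameras. By eye, the teapot, vase, canister and sandwich box are where they were. The gripper is about 110 mm clear of the button and reads no force.

The checks disagreed in two places:

- **Height of the lid:** The image fits put the cooker's features 5 to 6 mm lower than the stated heights. Contact with the button came about 2.5 mm earlier than those fits predicted, so I stopped on force instead of position.
- **Cooker's heading:** The first estimate from the two fixed cameras was 38 to 42°, while the wrist camera gave 34°. I used 34.3°, which matched the close-up views.

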